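Let the lemon out of the fruit chute

ROBOT

A 7-joint arm with a two-finger parallel gripper is mounted at the origin on the work surface. World frame = base frame: x ahead of the robot, y to its left, z up, the work surface at z = 0. Lengths are in mm, angles in rad, forces in N, time in s.
With the tool pointing down it reaches from about 425 to 1025 mm from the base axis. Payload 9.4 kg.
Tool frame: the origin (TCP) lies at the very end of the fingers, on their centre line; the grasp point (between the pads) lies 19 mm behind it; z points along the fingers, y is the line along which they close (so a half turn about z gives the same grasp; the last joint's range is limited). The gripper opens to 85 mm and grips with 20 to 120 N. Pads are 22 mm wide; open, the fingers measure 114 mm over their backs; the gripper's body (76 mm by 85 mm) begins 54 mm behind the grasp point. The pads swing forward as they close: fully open they stand 13 mm farther back than shut.
Start: joints at [1.152, 0.599, -0.003, 1.599, 0.002, 0.943, -0.08], TCP at [242.997, -683.064, 202.975] pointing down, gripper open.
Joint ranges: [-2.57, 2.57], [-0.35, 1.97], [-1.29, 1.29], [0.11, 2.56], [-1.05, 4.19], [0.11, 1.86], [-2.63, 2.63]. Speed limits (rad/s): [2.22, 2.22, 3.01, 3.01, 3.14, 3.14, 3.14].

INTERFACE

Orientations are given as a 3x3 rotation matrix whose columns are the frame's x, y, z axes.
In Python, from workcell import readout, imaging, arm, models gives the robot as it stands.
- The arm moves only by the shell command python3 -m crank 'ROWS' [FORCE]. ROWS is JSON, a list of rows, each a list of 3 entries, a list of its own where there are three numbers: the shift along the tool's x, y, z in m, then the turn, a rotation vector about the tool's x, y, z in rad, then the opening, from -1 (shut) to 1 (fully open), so that 0 is half open. A call has 1 to 5 rows; each row shifts and turns the commanded pose from where the row before left it, along the tool's axes as they then stand; what a row does not reach is not made up. A row lasts 1/10 s, in which the tool goes at most 50 mm and 8.59 degrees, less where a joint would pass 70% of its speed; a pose out of reach is approached as far as the arm can. A call is refused whole if a number of a shift passes 0.05 or a number of a turn 0.15, either way. A call with a gripper value outside its range is refused whole. The fingers move at their own pace and stop on an object; FORCE is the grip in N (left out, the last holds). Time passes only in rows, so rows that do not move let the fingers close. It gives the time, the measured TCP pose, the force, the opening and the grip force at its end, in the units of the state.
- readout.read_state(): the state, without advancing time (a new reading comes with each control period).
- imaging.camera(name): name is "side" or "top" or "wrist"; returns (picture, depth): 480x640x3 uint8, blue, green, red; 480x640 float32, mm along the optical axis (not along the pixel's ray), 0 where there is no reading.
- imaging.camera_params(name): a dict with "vertical_fov" (degrees; the focal length in pixels is half the picture's height over the tangent of half this angle, whatever the lens; pixels are square), "cx", "cy" (the principal point, pixels), "R" (3x3) and "t" (3): a world point X has camera coordinates R X + t; the wrist camera has in their place "T_tool_cam" (4x4, takes a point from camera to tool coordinates, whose origin is the TCP and whose axes are the flange's). Camera axes: x right, y down, z forward; pixel columns grow to the right and rows downward; lengths in mm; the calibration is good to about 2 mm. A picture is of the moment at which its call begins: read the wrist's pose just before it. camera_params takes no time and is no camera call.
- arm.hand_in(): hands the job in; it is judged then, once.
Trained networks look in the newest picture that a camera, given by its name, has taken for a name from the list of things; names that differ only in an ending like _2 or _b are one class to them, and where a whole thing is asked for, a point or a joint stands for the part that bears it (a point fixed in the world has none). Each returns a list of dicts, best first, with "confidence" (0 to 1); they miss things now and then, are a little off and sometimes report something else, mostly with a low value. They report only what shows in the picture. A call takes as long as a camera call.
- models.trace(camera, name): "pixels" (480x640 bool, what is visible of it) and "rect" ([left, top, right, bottom] in pixels, round what is visible of it).
The state is a dict: "time_s": time; "joints": joint angles; "qvel": joint speeds; "joint_torque": joint torques, N m; "tcp_pos": TCP position; "tcp_rot": TCP orientation; "force": force on the tool from outside, world axes, zero at the start; "ft_torque": the same for the moment, N m; "gripper_width": finger opening in mm; "finger_force": force on a finger pad.
Only numpy, scipy, OpenCV 4.12 (cv2) and the standard library are available. Lean on these libraries where they do the work, as an engineer would, in place of code of your own. Each camera call takes 0.05 s, during which the arm holds its last target. There are 200 camera calls.

TASK

The lemon and the lime each wait behind a gate of the two-lane fruit chute. With the fingertips, press down the blue paddle beside the lemon's lane and keep it down until the lemon has rolled under the lifted gate into the tray at the foot, then let the paddle come back up so that the gate is shut again. Touch neither the fruit nor the gates, leave the lime waiting behind its shut gate, and do not disturb the other things on the counter.

Things in the scene. Friction and masses are not known exactly. Their poses are not given: they have to be found in the camera images.
- dispenser: Two-lane wooden fruit chute, fixed. Origin on the counter below the line of the gates, midway. x points down the chute (away from the robot, yaw up to 0.3 rad), y left, z up. Lanes 64 mm wide, centre lines y = +36 (left), -36 mm (right), x from -122 to 95 mm; floor 60 mm high at x = 0, falling 0.2 rad. Its highest part is under 135 mm, lifted lever ends about 170 mm
- tray_in (a point): Middle of the tray at the chute's foot, on its cork floor, about 16 mm above the counter. The tray spans 92 mm along the dispenser's x and 144 mm along y, with a low wall between the lanes; its rims are 45 to 55 mm above the counter
- lemon_center (a point): Centre of the yellow lemon, a loose ball of 54 mm diameter (with two small nubs), about 0.09 kg. It starts at rest behind the gate of one of the two lanes (which one varies)
- lime_center (a point): Centre of the green lime, a loose ball of 54 mm diameter, about 0.09 kg. It starts at rest behind the gate of the other lane
- paddle_left (a point): Blue paddle, 50 x 44 x 8 mm, on the outer end of the left lane's rocking lever. Origin: centre of its top face, about 145 mm above the counter at rest; the face slopes 0.3 rad at rest (outer edge higher). Fully down it has sunk about 37 mm and slopes 0.35 rad the other way; its centre moves up to 8 mm sideways on the way
- axle_left (a point): Centre of the left lever's axle, parallel to the dispenser's x axis, at y = +130 mm and 115 mm above the counter, between two steel cheeks. The paddle is 56 mm outward, the gate 94 mm inward: pressing the paddle down rocks the gate up
- lever_left (a joint): Rocking angle of the left lever, rad: 0 = paddle up, gate shut; 0.65 = stop, paddle fully down. The fruit can pass under the gate from about 0.5. A spring brings it back to 0 when released; about 3 N at the paddle starts it and 5 N holds it at the stop
- gate_left (a point): White gate plate 30 mm wide, 26 mm high, 4 mm thick, on the inner end of the left lever. Origin: middle of its lower edge; shut, this hangs 14 mm above the left lane's floor
- paddle_right (a point): Blue paddle, 50 x 44 x 8 mm, on the outer end of the right lane's rocking lever. Origin: centre of its top face, about 145 mm above the counter at rest; the face slopes 0.3 rad at rest (outer edge higher). Fully down it has sunk about 37 mm and slopes 0.35 rad the other way; its centre moves up to 8 mm sideways on the way
- axle_right (a point): Centre of the right lever's axle, parallel to the dispenser's x axis, at y = -130 mm and 115 mm above the counter, between two steel cheeks. The paddle is 56 mm outward, the gate 94 mm inward: pressing the paddle down rocks the gate up
- lever_right (a joint): Rocking angle of the right lever, rad: 0 = paddle up, gate shut; 0.65 = stop, paddle fully down. The fruit can pass under the gate from about 0.5. A spring brings it back to 0 when released; about 3 N at the paddle starts it and 5 N holds it at the stop
- gate_right (a point): White gate plate 30 mm wide, 26 mm high, 4 mm thick, on the inner end of the right lever. Origin: middle of its lower edge; shut, this hangs 14 mm above the right lane's floor
- tomato: Red tomato, 74 mm across, 56 mm high; loose, near the dispenser's left side; a bystander. Origin under its middle
- shaker: Salt shaker of glass with a steel cap, 40 mm diameter, 75 mm high; loose, beside the dispenser, on the right; a bystander. Origin under its middle
- mug: White mug, 80 mm diameter, 88 mm high; loose, left of the dispenser; a bystander. Origin under its middle
- jar: Brown storage jar with black cap, 90 mm diameter, 130 mm high; loose, right of the dispenser; a bystander. Origin under its middle
- carrot: Carrot, 158 mm long, 28 mm thick; loose, on the cutting board far left; a bystander. Origin under its middle
- sweet_potato: Peeled sweet potato, 200 mm long, 64 mm thick; loose, on the cutting board far left; a bystander. Origin under its middle
- spoon: Spoon lying on the counter; loose, right of the dispenser; a bystander. Origin under its middle

How it is judged (in metres and radians):
On the way, in this order (a step that is already met when the one before it is completed fails the run):
1. the fingers press the paddle of the lemon's lane down and its gate lifts (((y of lemon_center in the frame of dispenser above 0 m and value of joint lever_left above 0.4 rad and contact force between the fingers and lever_left_c1 above 0.5 N) or (y of lemon_center in the frame of dispenser below 0 m and value of joint lever_right above 0.4 rad and contact force between the fingers and lever_right_c1 above 0.5 N))), for 0.05 s.
2. the lemon has rolled into the tray (x of lemon_center in the frame of dispenser between 0.1 and 0.185 m and y of lemon_center in the frame of dispenser between -0.075 and 0.075 m and z of lemon_center in the frame of dispenser below 0.052 m), for 0.1 s.
At the end, for the whole second after the job is handed in: The lemon lies at rest (under 30 mm/s) in the tray at the foot of the chute, both levers are back within 0.08 rad of rest (gates shut), and the lime is still behind its gate (all of step 2 and linear speed of lemon below 0.03 m/s and value of joint each of lever_left, lever_right below 0.08 rad and x of lime_center in the frame of dispenser between -0.06 and -0.01 m and z of lime_center in the frame of dispenser above 0.08 m); the robot touches nothing.
It fails at once if the robot touches the lemon, the lime or a gate (over 0.5 N) (contact force between any of the fingers, the arm and lemon above 0.5 N or contact force between any of the fingers, the arm and lime above 0.5 N or contact force between any of the fingers, the arm and lever_left_c2 above 0.5 N or contact force between any of the fingers, the arm and lever_right_c2 above 0.5 N).
It fails at once if a fruit is lifted (its centre over 125 mm above the counter) (height (world z) of any of lemon_center, lime_center above 0.125 m).
It fails at once if the lime's gate is lifted (its lever beyond 0.2 rad) ((y of lemon_center in the frame of dispenser above 0 m and value of joint lever_right above 0.2 rad) or (y of lemon_center in the frame of dispenser below 0 m and value of joint lever_left above 0.2 rad)).
It fails at once if the lime leaves its place behind the gate (not (x of lime_center in the frame of dispenser between -0.06 and -0.01 m and z of lime_center in the frame of dispenser above 0.08 m)).
It fails at once if another thing on the counter is moved by more than 20 mm (distance of any of tomato, shaker, mug, jar, carrot, sweet_potato, spoon from where it was at the start of the episode above 0.02 m).
It also fails if it takes over 40 s, if anything falls off the work surface, if the arm or the gripper's body presses on something with over 40 N, if the wrist force passes 120 N, or if a joint passes its speed limit or range.

## Working session

There is one attempt and no reset: what is moved stays moved. The work goes in short steps, Python scripts to look and compute and a shell command to move; the robot and the scene stay as the last step left them, time stands still between calls to the robot, and variables do not carry over. Pictures are saved under pics/ and viewed, at most 10 in all, crops included, and the job is handed in when it is done.

```bash
mkdir -p pics; cat > h.py <<'E'
import numpy as np,cv2
from workcell import readout,imaging,arm,models
def pts(cam,mask,d):
    p=imaging.camera_params(cam);f=240/np.tan(np.radians(p['vertical_fov'])/2)
    v,u=np.nonzero(mask&(d>0));z=d[v,u]
    c=np.c_[(u-p['cx'])*z/f,(v-p['cy'])*z/f,z]
    return (c-np.array(p['t']))@np.array(p['R'])
E
python3 - <<'E'
from h import *
s=readout.read_state();print(s['tcp_pos'],np.round(s['tcp_rot'],3),s['gripper_width'])
for c in('top','side'):
    im,d=imaging.camera(c);cv2.imwrite(f'pics/{c}0.png',im);np.save(c+'_d.npy',d)
    for n in ['lemon_center','lime_center','paddle_left','paddle_right','gate_left','dispenser','jar','mug','shaker','tomato']:
        for r in models.trace(c,n)[:2]:
            P=pts(c,r['pixels'],d)
            print(c,n,round(r['confidence'],2),np.round(r['rect']),len(P),np.round(np.median(P,0)) if len(P) else '',np.round(np.percentile(P,[2,98],axis=0)).tolist() if len(P) else '')
E
```

```text
[ 242.82520017 -682.55386513  202.11113225] [[ 0.942  0.335 -0.001]
 [ 0.335 -0.942  0.001]
 [-0.    -0.002 -1.   ]] 85.51021610204785
top lemon_center 0.85 [346. 241. 368. 265.] 284 [520. -34. 112.] [[499.0, -60.0, 99.0], [542.0, -11.0, 123.0]]
top lime_center 0.72 [322. 240. 344. 264.] 313 [525.  37. 111.] [[504.0, 11.0, 67.0], [551.0, 61.0, 124.0]]
top lime_center 0.19 [359. 233. 426. 256.] 594 [ 547. -171.  138.] [[516.0, -209.0, 10.0], [564.0, -48.0, 154.0]]
top paddle_left 0.58 [266. 223. 340. 244.] 658 [567. 163. 128.] [[546.0, 30.0, 0.0], [594.0, 204.0, 153.0]]
top paddle_right 0.93 [355. 238. 425. 255.] 570 [ 547. -172.  139.] [[516.0, -209.0, 91.0], [563.0, -43.0, 154.0]]
top gate_left 0.85 [268. 226. 335. 243.] 447 [566. 171. 141.] [[546.0, 44.0, 93.0], [591.0, 203.0, 154.0]]
top dispenser 0.91 [269. 178. 425. 292.] 7784 [565.  -4.  56.] [[427.0, -190.0, 4.0], [742.0, 184.0, 149.0]]
top dispenser 0.66 [ 97. 253. 121. 323.] 1269 [428. 646.  72.] [[348.0, 623.0, 45.0], [516.0, 679.0, 85.0]]
top jar 0.16 [268. 228. 330. 242.] 440 [567. 168. 140.] [[548.0, 46.0, 93.0], [592.0,
[... 921 characters left out ...]
[571. 164. 130.] [[548.0, 23.0, 0.0], [696.0, 300.0, 154.0]]
side dispenser 0.94 [285. 202. 395. 303.] 5502 [540. -29.  62.] [[424.0, -197.0, 3.0], [732.0, 187.0, 150.0]]
side jar 0.76 [446. 319. 467. 343.] 277 [ 598. -430.   28.] [[179.0, -644.0, 4.0], [612.0, -394.0, 550.0]]
side mug 0.7 [262. 184. 292. 214.] 603 [631. 374.  59.] [[599.0, 351.0, 7.0], [678.0, 434.0, 91.0]]
side shaker 0.8 [396. 271. 411. 294.] 311 [ 632. -214.   50.] [[622.0, -227.0, 4.0], [662.0, -188.0, 80.0]]
side tomato 0.68 [270. 237. 290. 261.] 325 [466. 169.  48.] [[443.0, 148.0, 17.0], [501.0, 205.0, 61.0]]
side tomato 0.63 [345. 254. 390. 278.] 330 [ 550. -175.  142.] [[517.0, -212.0, 54.0], [592.0, -47.0, 154.0]]
```

```bash
python3 - <<'E'
from h import *
im=cv2.imread('pics/top0.png');cv2.imwrite('pics/crop0.png',cv2.resize(im[170:310,240:450],None,fx=3.8,fy=3.8,interpolation=2)[:, :800])
for c in('top','side'):
    im=cv2.imread(f'pics/{c}0.png');d=np.load(c+'_d.npy')
    h=cv2.cvtColor(im,cv2.COLOR_BGR2HSV)
    m=(h[...,0]>95)&(h[...,0]<130)&(h[...,1]>120)
    P=pts(c,m,d);
    for sg in(1,-1):
        Q=P[(P[:,1]*sg>120)&(P[:,1]*sg<230)&(P[:,2]>125)&(P[:,2]<165)&(abs(P[:,0]-555)<70)]
        n,_,_,_=np.linalg.lstsq(np.c_[Q[:,:2],np.ones(len(Q))],Q[:,2],rcond=None)
        print(c,sg,len(Q),Q.mean(0).round(1),np.percentile(Q,[1,99],axis=0).round().tolist(),n[:2],cv2.minAreaRect(Q[:,:2].astype(np.float32)))
E
```

```text
top 1 310 [568.6 183.9 145.4] [[544.0, 163.0, 137.0], [594.0, 206.0, 156.0]] [0.04208865 0.26955794] ((569.1707153320312, 183.95022583007812), (44.2672233581543, 50.796661376953125), 85.11445617675781)
top -1 322 [ 539.5 -189.   145.3] [[515.0, -210.0, 135.0], [564.0, -167.0, 155.0]] [-0.00754069 -0.27871695] ((539.763427734375, -188.73492431640625), (45.58320617675781, 49.41819381713867), 87.7383804321289)
side 1 170 [571.5 181.9 146.4] [[547.0, 159.0, 137.0], [599.0, 205.0, 156.0]] [0.01975594 0.26558117] ((573.2801513671875, 181.13430786132812), (50.35368347167969, 54.329383850097656), 86.63027954101562)
side -1 180 [ 540.9 -193.1  147.1] [[516.0, -214.0, 138.0], [568.0, -168.0, 156.0]] [-0.02416617 -0.25676386] ((541.6116943359375, -189.91961669921875), (47.4355354309082, 52.99491882324219), 85.80420684814453)
```

View pics/crop0.png

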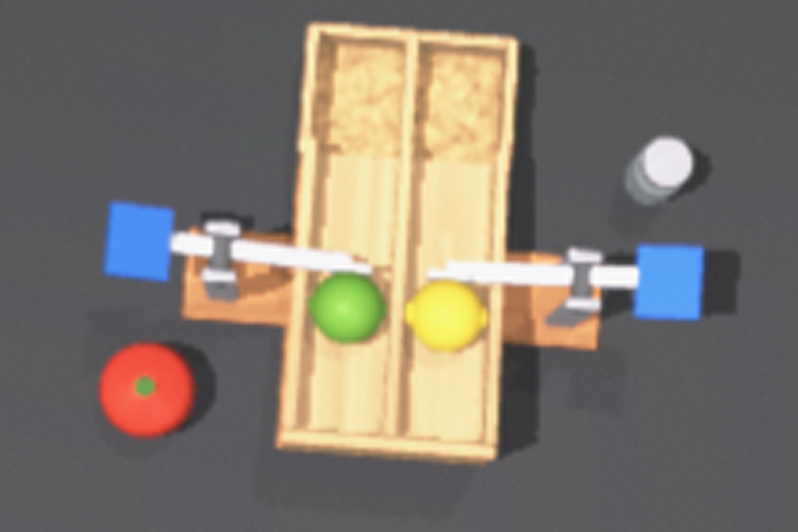

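The crop shows the lemon at (445,315) in the right lane, the right paddle at (668,282) and the shaker clear of it at (668,160). The paddle is at about (540,-190,145) in world coordinates, which fits the given height. I'll move above it with the gripper shut.

```bash
R='x'; python3 -m crank '[[[0.03,-0.024,0],[0,0,0],-1],[[0.03,-0.024,0],[0,0,0],-1],[[0.03,-0.024,0],[0,0,0],-1],[[0.03,-0.024,0],[0,0,0],-1],[[0.03,-0.024,0],[0,0,0],-1]]' 40
python3 -m crank '[[[0.03,-0.024,0],[0,0,0],-1],[[0.03,-0.024,0],[0,0,0],-1],[[0.03,-0.024,0],[0,0,0],-1],[[0.03,-0.024,0],[0,0,0],-1],[[0.03,-0.024,0],[0,0,0],-1]]'
python3 -m crank '[[[0.03,-0.024,0],[0,0,0],-1],[[0.03,-0.024,0],[0,0,0],-1],[[0.03,-0.024,0],[0,0,0],-1],[[0.03,-0.024,0],[0,0,0],-1],[[0,0,0],[0,0,0],-1]]'
```

```text
time_s: 1.6
tcp_pos: [344.8, -518.4, 203.1]
tcp_rot: [[0.942, 0.335, 0.0], [0.335, -0.942, -0.0], [0.0, 0.0, -1.0]]
force: [0.5, 0.6, -0.3]
gripper_width: 12.4
finger_force: 0.0
time_s: 2.1
tcp_pos: [445.9, -355.1, 203.2]
tcp_rot: [[0.942, 0.335, 0.0], [0.335, -0.942, -0.0], [0.0, 0.0, -1.0]]
force: [0.6, 0.6, 0.1]
gripper_width: -0.3
finger_force: 0.0
time_s: 2.6
tcp_pos: [529.4, -220.0, 203.1]
tcp_rot: [[0.94, 0.342, 0.002], [0.342, -0.94, 0.002], [0.003, -0.001, -1.0]]
force: [-0.6, 0.3, -0.7]
gripper_width: -0.0
finger_force: 0.0
```

```bash
python3 -m crank '[[[0.018,-0.021,0],[0,0,0],-1],[[0,0,0.02],[0,0,0],-1],[[0,0,0.02],[0,0,0],-1],[[0,0,0],[0,0,0],-1]]'
python3 - <<'E'
from h import *
im,d=imaging.camera('side');cv2.imwrite('pics/side1.png',cv2.resize(im[170:310,270:430],None,fx=4,fy=4,interpolation=2))
E
```

```text
time_s: 3.0
tcp_pos: [534.5, -199.8, 161.1]
tcp_rot: [[0.942, 0.335, -0.004], [0.335, -0.942, 0.001], [-0.003, -0.002, -1.0]]
force: [0.3, 0.4, 0.7]
gripper_width: 0.5
finger_force: 0.0
```

View pics/side1.png

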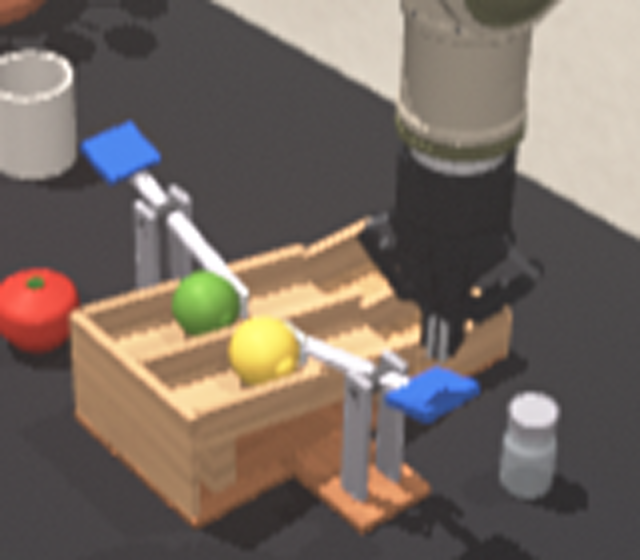

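Fingertips at about (442,360), directly over the right paddle at (432,392). I'll correct a few mm and press.

```bash
python3 -m crank '[[[0.006,-0.004,0],[0,0,0],-1],[[0,0,0.01],[0,0,0],-1],[[0,0,0.01],[0,0,0],-1],[[0,0,0.01],[0,0,0],-1]]'
python3 -m crank '[[[0,0,0.01],[0,0,0],-1],[[0,0,0.008],[0,0,0],-1],[[0,0,0],[0,0,0],-1]]'
```

```text
time_s: 3.45
tcp_pos: [540.3, -194.2, 132.3]
tcp_rot: [[0.942, 0.335, 0.0], [0.335, -0.942, -0.0], [0.0, 0.0, -1.0]]
force: [-0.1, 0.1, -0.8]
gripper_width: 0.1
finger_force: 0.0
time_s: 3.75
tcp_pos: [539.9, -194.2, 113.7]
tcp_rot: [[0.942, 0.335, -0.001], [0.335, -0.942, 0.0], [-0.001, -0.001, -1.0]]
force: [0.6, 0.3, 0.7]
gripper_width: -0.1
finger_force: 0.5
```

```bash
python3 - <<'E'
from h import *
im,d=imaging.camera('side');cv2.imwrite('pics/side2.png',cv2.resize(im[170:310,270:430],None,fx=4,fy=4,interpolation=2))
print(readout.read_state()['force'])
E
```

```text
[-0.13979589  0.49821313  0.96564886]
```

View pics/side2.png

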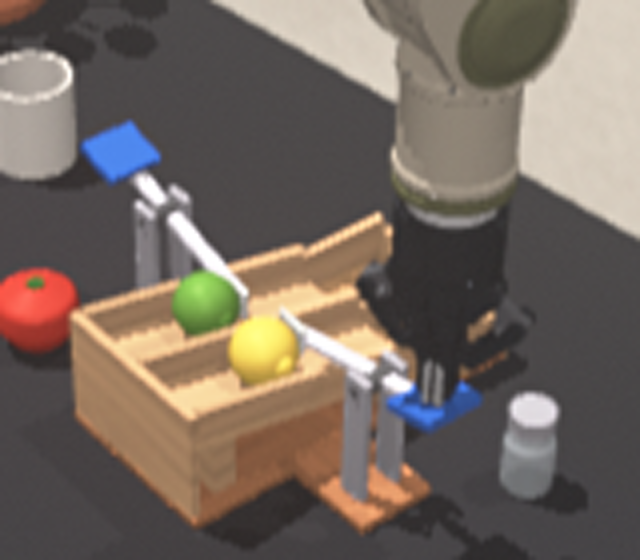

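Fingers at (432,385) rest on the paddle, now about level, and the gate is only partly raised. I'll keep pressing.

```bash
python3 -m crank '[[[0,0,0.008],[0,0,0],-1],[[0,0,0],[0,0,0],-1]]'
python3 -m crank '[[[0,0,0.006],[0,0,0],-1],[[0,0,0],[0,0,0],-1]]'
python3 - <<'E'
from h import *
im,d=imaging.camera('side');cv2.imwrite('pics/side3.png',cv2.resize(im[170:310,270:430],None,fx=4,fy=4,interpolation=2))
print(readout.read_state()['force'])
E
```

```text
time_s: 4.0
tcp_pos: [540.4, -194.3, 106.5]
tcp_rot: [[0.942, 0.335, 0.0], [0.335, -0.942, -0.0], [0.0, 0.0, -1.0]]
force: [0.3, -0.5, 1.0]
gripper_width: 0.0
finger_force: 0.5
time_s: 4.2
tcp_pos: [540.4, -194.2, 100.5]
tcp_rot: [[0.942, 0.335, 0.0], [0.335, -0.942, -0.0], [0.0, 0.0, -1.0]]
force: [0.6, -1.1, 1.4]
gripper_width: 0.0
finger_force: 0.9
[-0.07910883  0.28198795  0.92463354]
```

View pics/side3.png

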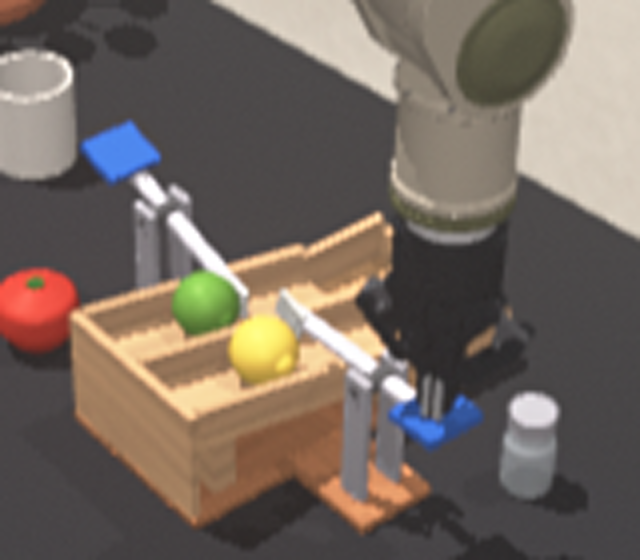

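Gate is lifting but the lemon is still at (263,348); a bit more is needed.

```bash
python3 -m crank '[[[0,0,0.006],[0,0,0],-1],[[0,0,0],[0,0,0],-1]]'
python3 -m crank '[[[0,0,0.004],[0,0,0],-1],[[0,0,0],[0,0,0],-1],[[0,0,0],[0,0,0],-1],[[0,0,0],[0,0,0],-1]]'
python3 - <<'E'
from h import *
im,d=imaging.camera('side');cv2.imwrite('pics/side4.png',cv2.resize(im[170:310,270:430],None,fx=4,fy=4,interpolation=2))
print(readout.read_state()['force'])
E
```

```text
time_s: 4.45
tcp_pos: [540.2, -194.4, 94.5]
tcp_rot: [[0.942, 0.335, -0.0], [0.335, -0.942, -0.0], [-0.0, 0.0, -1.0]]
force: [1.2, -0.6, 1.2]
gripper_width: 0.1
finger_force: 0.9
time_s: 4.85
tcp_pos: [540.2, -193.7, 90.8]
tcp_rot: [[0.942, 0.335, -0.0], [0.335, -0.942, 0.0], [-0.0, -0.001, -1.0]]
force: [-0.7, -0.9, 0.9]
gripper_width: -0.2
finger_force: 0.6
[-0.38310911 -1.35193506  0.12996249]
```

View pics/side4.png

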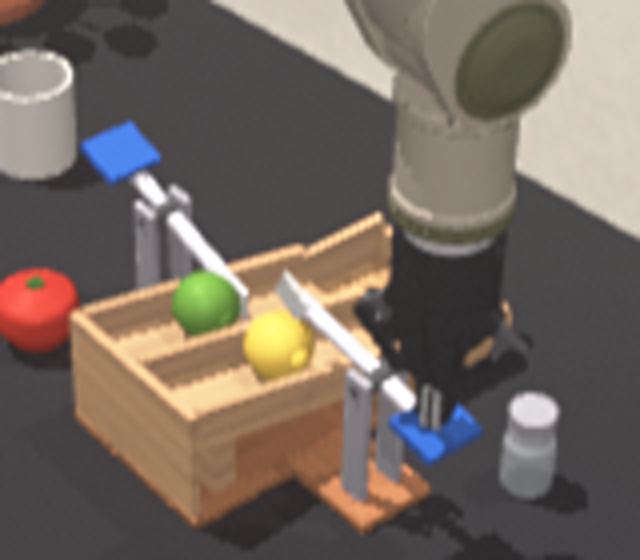

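The lemon has started moving, from (263,348) to (278,345). The gate is up, and the fingers at (430,410) hold the paddle. I'll press a touch more and hold.

```bash
python3 -m crank '[[[0,0,0.003],[0,0,0],-1],[[0,0,0],[0,0,0],-1],[[0,0,0],[0,0,0],-1],[[0,0,0],[0,0,0],-1],[[0,0,0],[0,0,0],-1]]'
python3 -m crank '[[[0,0,0],[0,0,0],-1],[[0,0,0],[0,0,0],-1],[[0,0,0],[0,0,0],-1],[[0,0,0],[0,0,0],-1],[[0,0,0],[0,0,0],-1]]'
python3 -m crank '[[[0,0,0],[0,0,0],-1],[[0,0,0],[0,0,0],-1],[[0,0,0],[0,0,0],-1],[[0,0,0],[0,0,0],-1],[[0,0,0],[0,0,0],-1]]'
python3 - <<'E'
from h import *
im,d=imaging.camera('side');cv2.imwrite('pics/side5.png',cv2.resize(im[170:310,270:430],None,fx=4,fy=4,interpolation=2))
for c in('side','top'):
    if c=='top': im,d=imaging.camera(c)
    for r in models.trace(c,'lemon_center')[:1]: print(r['confidence'],np.median(pts(c,r['pixels'],d),0))
E
```

```text
time_s: 5.4
tcp_pos: [540.3, -193.9, 88.0]
tcp_rot: [[0.942, 0.335, -0.0], [0.335, -0.942, 0.0], [-0.0, -0.0, -1.0]]
force: [-1.0, -0.7, 3.7]
gripper_width: 0.2
finger_force: 1.8
time_s: 5.9
tcp_pos: [540.3, -194.0, 88.0]
tcp_rot: [[0.942, 0.335, -0.0], [0.335, -0.942, 0.0], [-0.0, -0.0, -1.0]]
force: [-1.4, 0.6, 4.5]
gripper_width: -0.3
finger_force: 1.9
time_s: 6.4
tcp_pos: [540.3, -194.1, 88.0]
tcp_rot: [[0.942, 0.335, -0.0], [0.335, -0.942, 0.0], [-0.0, -0.0, -1.0]]
force: [-0.3, 1.4, 4.2]
gripper_width: 0.3
finger_force: 1.9
0.6 [705.53407211 -46.69951447  59.9526978 ]
```

View pics/side5.png

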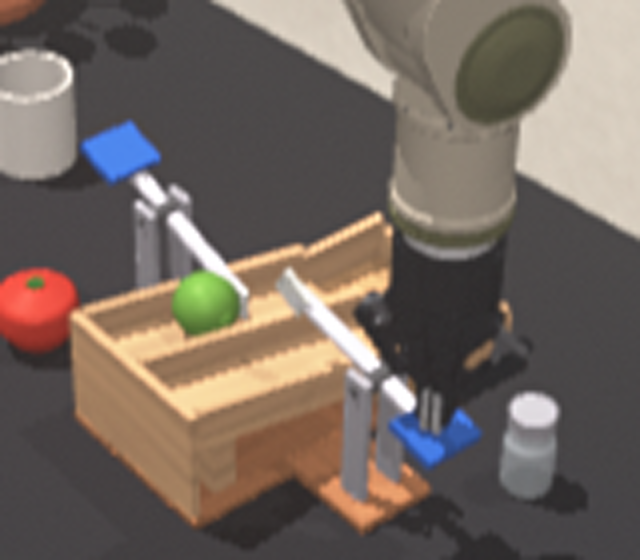

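The lemon has left the lane and was detected near x≈705, which is in the tray. I'll release slowly straight up.

```bash
python3 -m crank '[[[0,0,-0.015],[0,0,0],-1],[[0,0,-0.015],[0,0,0],-1],[[0,0,-0.015],[0,0,0],-1],[[0,0,-0.015],[0,0,0],-1],[[0,0,-0.02],[0,0,0],-1]]'
python3 -m crank '[[[0,0,-0.04],[0,0,0],-1],[[0,0,-0.04],[0,0,0],-1],[[-0.03,0.03,0],[0,0,0],-1],[[-0.03,0.03,0],[0,0,0],-1],[[-0.03,0.03,0],[0,0,0],-1]]'
python3 -m crank '[[[-0.03,0.03,0],[0,0,0],-1],[[-0.03,0.03,0],[0,0,0],-1],[[-0.03,0.03,0],[0,0,0],-1],[[0,0,0],[0,0,0],-1],[[0,0,0],[0,0,0],-1]]'
python3 - <<'E'
from h import *
for c in('side','top'):
    im,d=imaging.camera(c);y,x=((170,270) if c=='side' else (170,240));cv2.imwrite(f'pics/{c}6.png',cv2.resize(im[y:y+140,x:x+200],None,fx=4,fy=4,interpolation=2))
    for n in('lemon_center','lime_center'):
      for r in models.trace(c,n)[:1]: print(c,n,r['confidence'],np.median(pts(c,r['pixels'],d),0))
E
```

```text
time_s: 7.1
tcp_pos: [539.9, -194.1, 167.8]
tcp_rot: [[0.942, 0.335, -0.001], [0.335, -0.942, 0.0], [-0.001, -0.001, -1.0]]
force: [0.2, -0.5, -0.3]
gripper_width: -0.4
finger_force: 0.0
time_s: 7.6
tcp_pos: [485.1, -310.2, 248.2]
tcp_rot: [[0.942, 0.336, 0.001], [0.336, -0.942, -0.001], [0.0, 0.001, -1.0]]
force: [1.4, -0.5, 0.2]
gripper_width: -0.0
finger_force: 0.0
time_s: 8.1
tcp_pos: [430.2, -424.9, 247.4]
tcp_rot: [[0.943, 0.333, -0.001], [0.333, -0.943, 0.0], [-0.0, -0.0, -1.0]]
force: [1.0, 0.7, -0.7]
gripper_width: 0.2
finger_force: 0.0
side lemon_center 0.47 [701.40464258 -59.78509705  56.87775538]
side lime_center 0.63 [521.14685141  22.72721392 108.80433873]
top lemon_center 0.6 [706.27521458 -46.90116489  59.50771729]
top lime_center 0.81 [525.4487284   36.32383098 111.15040748]
```

View pics/top6.png

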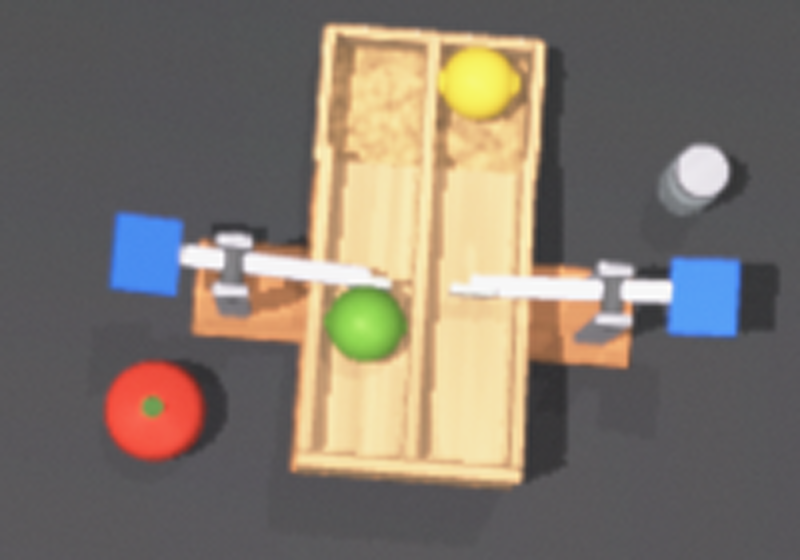

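View pics/side6.png

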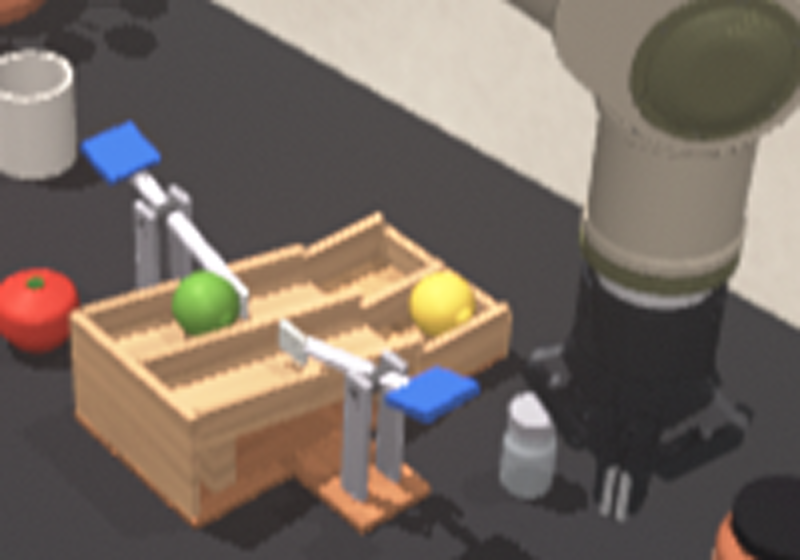

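The lemon rests in the tray, at (478,83) in the top view. Both paddles are up with the gates shut, the lime is in place at (365,323), and the arm is clear.

```bash
python3 -c "
from workcell import arm;print(arm.hand_in())"
```

```text
the job is handed in; nothing more can be done
None
```

The job is handed in: the lemon lies in the tray, both gates are shut, the lime is still behind its gate, the arm is clear, and no bystander visible in the last pictures had moved (the hand-in returned no verdict).

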